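# Lock the electrode-stand post into the stirrer's slotted mount

### The job

Fit the support post with the short bar foot into the stirrer's slotted mounting plate: lower its bar lengthwise through the slot until it stands on the floor beneath, then turn the post a quarter turn, either way, so that the bar lies square across the slot under the plate. Let go and leave it standing upright. Do not disturb the two other posts (one on a long bar, one on a round foot).

Things in the scene. Friction and masses are not known exactly. Their poses are not given: they have to be found in the camera images.
- post_bar: The post to fit: loose, upright on the bench, 120 mm tall, 0.2 to 0.35 kg. Steel bar foot 64 mm long (x) x 20 wide (y) x 14 high; round steel shaft 16 mm thick; on top a grey plastic flat-sided head 36 (x) x 22 (y) x 40 mm high (80 to 120 mm above the underside), to be gripped across the 22 mm from above. Origin: centre of the bar's underside; z up the shaft, x along the bar.
- post_long: Look-alike post, to be left alone: same shaft and head, but its bar foot is 104 mm long (x) x 20 x 14 mm, too long for the slot. Origin at the centre of the underside, x along the bar, z up.
- post_round: Look-alike post, to be left alone: same shaft and head, but it stands on a round steel foot 58 mm in diameter, 14 mm high. Origin at the centre of the underside, z up.
- slot (a point): Centre of the slot at the plate's upper face, 38 mm above the bench. Slot 80 mm long (x) x 36 mm wide (y), z up, in a fixed aluminium plate 140 (x) x 120 (y) x 8 mm on corner pillars. The steel floor below is 28 mm under the upper face; a bar turns free there within 40 mm of the centre. At its +y, from 61 mm, a white stirrer 70 mm high; on it, 150 mm off, a beaker, rim 156 mm above the bench.
There are look-alikes about, which are no part of the job. Leave any red look-alike of the post_bar alone.

How it is judged:
On the way:
1. the bar foot has passed lengthwise through the slot and lies wholly below the plate (z of post_bar in the frame of slot below -0.022 m and horizontal distance between post_bar and slot below 0.02 m and angle between the x axis of post_bar and the x axis of slot, either way round below 0.5 rad), for 0.05 s.
At the end, for the whole second after the job is handed in: The short-bar post stands at rest on the floor under the plate (within 4 mm of fully down), within 18 mm of the slot's centre, upright within 0.1 rad, its bar across the slot (within 20 degrees of square); the other two posts stand within 20 mm of where they were (z of post_bar in the frame of slot below -0.024 m and horizontal distance between post_bar and slot below 0.018 m and angle between the x axis of post_bar and the x axis of slot, either way round above 1.22 rad and angle between post_bar's own z axis and vertical below 0.1 rad and linear speed of post_bar below 0.02 m/s and distance of each of post_long, post_round from where it was at the start of the episode below 0.02 m and angle between each of post_long, post_round's own z axis and vertical below 0.2 rad); the robot touches nothing.
It fails at once if the long-bar post is moved more than 30 mm or knocked over (distance of post_long from where it was at the start of the episode above 0.03 m or angle between post_long's own z axis and vertical above 0.6 rad).
It fails at once if the round-foot post is moved more than 30 mm or knocked over (distance of post_round from where it was at the start of the episode above 0.03 m or angle between post_round's own z axis and vertical above 0.6 rad).
It also fails if it takes over 45 s, if anything falls off the work surface, if the arm or the gripper's body presses on something with over 40 N, if the wrist force passes 120 N, or if a joint passes its speed limit or range.

### The arm

A 6-joint arm with a two-finger parallel gripper is mounted at the origin on the work surface. World frame = base frame: x ahead of the robot, y to its left, z up, the work surface at z = 0. Lengths are in m, angles in rad, forces in N, time in s.
With the tool pointing down it reaches from about 0.425 to 0.925 m from the base axis. Payload 12.5 kg.
Tool frame: the origin (TCP) lies on the mounting face of the last link; the fingertips stand 173 mm ahead of it and the grasp point (between the pads) lies 155 mm ahead of it; x points along the fingers, y is the direction in which the jaws open and shut, and the axes are right-handed (so a half turn about x gives the same grasp; the last joint's range is limited). The gripper opens to 85 mm and grips with 20 to 120 N. Pads are 22 mm wide; open, the fingers measure 114 mm over their backs; the gripper's body (76 mm by 85 mm) begins 54 mm behind the grasp point. The pads swing forward as they close: fully open they stand 13 mm farther back than shut.
Start: joints at [1.204, 0.491, 1.559, -0, 1.092, -0.106], TCP at [0.161, 0.604, 0.405] pointing down, gripper open.
Joint ranges: [-3.1, 3.1], [-0.84, 2.19], [0.05, 2.79], [-1.13, 4.28], [0.06, 2.93], [-2.69, 2.69]. Speed limits (rad/s): [2.22, 2.22, 2.79, 3.14, 3.14, 3.14].

### API

Orientations are given as a rotation vector (axis times angle).
In Python, from bench import r, vision, hand_in gives the robot as it stands. The module is installed in compiled form; this text tells all that it offers.
- The arm moves only by the tool apply_moves, never from a script. Its argument "targets" is a list of rows, each an object of numbers: "tx", "ty", "tz": the shift along the tool's x, y, z in cm; "wx", "wy", "wz": the turn, a rotation vector about the tool's x, y, z in degrees; "jaw": the gripper command: -1 is fully open, 1 is shut, values between are in proportion. A call has 1 to 20 rows; each row is the pose to reach, as a shift and turn from the pose commanded when the call began, along the tool's axes at that moment; what a row does not reach only later rows make up. A row lasts 1/12 s, in which the tool goes at most 41.7 mm and 7.16 degrees, less where a joint would pass 70% of its speed; a pose out of reach is approached as far as the arm can. A call with a gripper value outside its range is refused whole. The fingers move at their own pace and stop on an object; "squeeze" is the grip in N (left out, the last holds). Time passes only in rows, so rows that repeat a pose let the fingers close. It gives the time, the measured TCP pose, the force and the opening at its end, in the units of the state.
- r.sense(): the state, without advancing time (a new reading comes with each control period).
- vision.get_image(name): name is "scene" or "top" or "wrist"; returns the picture (400x640x3 uint8, red, green, blue); there is no depth.
- vision.camera_info(name): a dict with "mtx" (3x3 intrinsics, pixels), "view" (4x4, takes a point from world to camera coordinates). Camera axes: x right, y down, z forward; pixel columns grow to the right and rows downward; lengths in m; the calibration is good to about 2 mm. A picture is of the moment at which its call begins: read the wrist's pose just before it. camera_info takes no time and is no camera call; for the wrist camera it gives the pose at the moment of the call.
- hand_in(): hands the job in, once; it reports no verdict.
Trained networks look in the newest picture that a camera, given by its name, has taken for a name from the list of things; names that differ only in an ending like _2 or _b are one class to them, and where a whole thing is asked for, a point or a joint stands for the part that bears it (a point fixed in the world has none). Each returns a list of dicts, best first, with "confidence" (0 to 1); they miss things now and then, are a little off and sometimes report something else, mostly with a low value. They report only what shows in the picture. A call takes as long as a camera call. They do not tell look-alikes from the thing itself.
- vision.recognise(camera, query): "xyz" ([x, y, z] in m, in the coordinates of the camera as it stood for that picture, good to about 4 mm: the middle of the surface that is visible of it).
- vision.outline_of(camera, query): "pixels" (400x640 bool, what is visible of it).
- vision.spot_point(camera, query): "xyz" ([x, y, z] in m, in the coordinates of the camera as it stood for that picture, good to about 4 mm: a listed point, or the origin of a listed thing).
The state is a dict: "clock": time; "joints": joint angles; "joint_velocities": joint speeds; "joint_torque": joint torques, N m; "eef_pos": TCP position; "tool_rot": TCP orientation; "ft_force": force on the tool from outside, world axes, zero at the start; "wrist_torque": the same for the moment, N m; "finger_gap": opening from 0.0 (shut) to 1.0 (fully open).
Only numpy, scipy, OpenCV 4.12 (cv2) and the standard library are available. Lean on these libraries where they do the work, as an engineer would, in place of code of your own. Each camera call takes 0.05 s, during which the arm holds its last target.

## Working session

There is one attempt and no reset: what is moved stays moved. The work goes in short steps, Python scripts to look and compute and a tool call to move; the robot and the scene stay as the last step left them, time stands still between calls to the robot, and variables do not carry over. Pictures are saved under pics/ and viewed, and the job is handed in when it is done.

Besides the shell and the picture viewer there is one more tool, called after "Request:" in YAML: its name, and indented under it one key for each argument. apply_moves: Moves the arm, as the interface text tells. Its arguments: {"type":"object","properties":{"targets":{"type":"array","items":{"type":"object","properties":{"tx":{"type":"number"},"ty":{"type":"number"},"tz":{"type":"number"},"wx":{"type":"number"},"wy":{"type":"number"},"wz":{"type":"number"},"jaw":{"type":"number"}}}},"squeeze":{"type":"number"}},"required":["targets"]}

```bash
mkdir -p pics
cat > h.py <<'E'
import numpy as np, cv2
from bench import r, vision, hand_in
from scipy.spatial.transform import Rotation as R
def snap(c,n):
    im=vision.get_image(c); cv2.imwrite(f'pics/{n}.png',im[:,:,::-1]); return im
def w(c,p):
    return (np.linalg.inv(np.array(vision.camera_info(c)['view']))@np.r_[p,1])[:3]
def px(c,P):
    i=vision.camera_info(c); q=np.array(i['mtx'])@(np.array(i['view'])@np.r_[P,1])[:3]; return q[:2]/q[2]
def ray(c,uv,z):
    i=vision.camera_info(c); V=np.array(i['view']); o=-V[:3,:3].T@V[:3,3]
    d=V[:3,:3].T@np.linalg.inv(i['mtx'])@np.r_[uv,1]; return o+d*(z-o[2])/d[2]
E
python3 - <<'E'
from h import *
np.set_printoptions(precision=4,suppress=True)
for c in ['scene','top']:
    snap(c,c+'0')
    for q in ['post_bar','post_long','post_round','slot']:
        for f in ([vision.spot_point] if q!='post_bar' else [vision.spot_point,vision.recognise]):
            for d in f(c,q): print(c,q,f.__name__,round(d['confidence'],2),w(c,d['xyz']),px(c,w(c,d['xyz'])))
print(r.sense())
E
```

```text
scene post_bar call 0.79 [ 0.4768 -0.221  -0.0004] [270.1311 171.5777]
scene post_bar call 0.79 [ 0.3417 -0.2834  0.0006] [290.5474 121.5653]
scene post_bar call 0.74 [ 0.3848 -0.1723 -0.0001] [315.2634 156.3485]
scene post_bar call 0.69 [ 0.4806 -0.2143  0.0686] [266.8407 153.4807]
scene post_bar call 0.68 [ 0.3499 -0.2776  0.0861] [286.6562  96.6851]
scene post_bar call 0.64 [ 0.3905 -0.1694  0.0768] [313.2923 134.5827]
scene post_long call 0.91 [ 0.6187 -0.2891 -0.0015] [198.4724 198.5022]
scene post_round call 0.65 [ 0.6088 -0.0923 -0.0017] [271.6504 249.7824]
scene slot call 0.73 [0.5546 0.1657 0.0402] [406.1681 304.9847]
top post_bar call 0.98 [ 0.4768 -0.2174 -0.0025] [391.9279 196.5844]
top post_bar call 0.85 [ 0.3787 -0.1747 -0.0005] [372.2659 246.8525]
top post_bar call 0.79 [ 0.3417 -0.2812  0.0021] [427.7978 264.6931]
top post_bar call 0.96 [ 0.3435 -0.2791  0.1014] [442.3338 268.3681]
top post_bar call 0.8 [ 0.4706 -0.2122  0.1095] [400.9723 194.3156]
top post_bar call 0.75 [ 0.383  -0.1703  0.1138] [378.6192 246.7071]
top post_long call 0.55 [ 0.615  -0.2958  0.0005] [428.5507 126.9835]
top post_round call 0.73 [ 0.6101 -0.0869  0.0014] [324.6092 131.6448]
top post_round call 0.24 [0.5528 0.1681 0.042 ] [190.5631 159.1168]
top slot call 0.88 [0.5544 0.1666 0.0393] [191.7824 158.5282]
{'clock': 0.6, 'joints': array([ 1.2044,  0.4909,  1.5589,  0.    ,  1.0917, -0.1056]), 'joint_velocities': array([-0.0005, -0.0013, -0.002 ,  0.0005, -0.0014,  0.0014]), 'joint_torque': array([  0.0009, -61.8013, -26.1772,  -0.0001,   0.0003,  -0.    ]), 'eef_pos': array([0.1611, 0.6039, 0.4047]), 'tool_rot': array([ 0.2048,  1.5611, -0.2046]), 'ft_force': array([ 0.2824,  0.324 , -0.4164]), 'wrist_torque': array([-0.0119,  0.0167,  0.0167]), 'finger_gap': 1.0001313106498686}
```

Run:
```python
import cv2
a=cv2.imread('pics/top0.png');cv2.imwrite('pics/topc.png',cv2.resize(a[80:300,290:480],None,fx=2.7,fy=2.7,interpolation=cv2.INTER_CUBIC))
a=cv2.imread('pics/scene0.png');cv2.imwrite('pics/scenec.png',cv2.resize(a[60:280,170:360],None,fx=2.7,fy=2.7,interpolation=cv2.INTER_CUBIC))
```

```text
(no output)
```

View pics/top0.png

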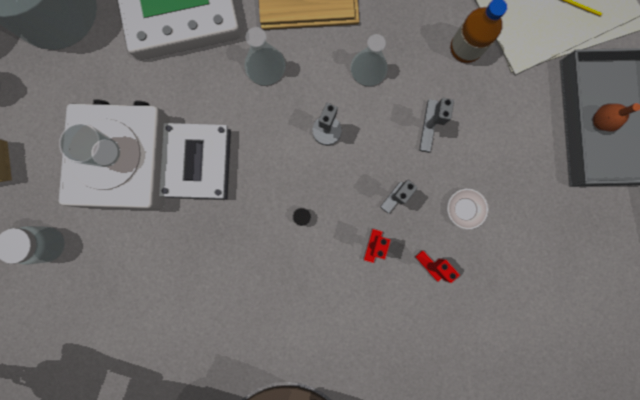

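View pics/scene0.png

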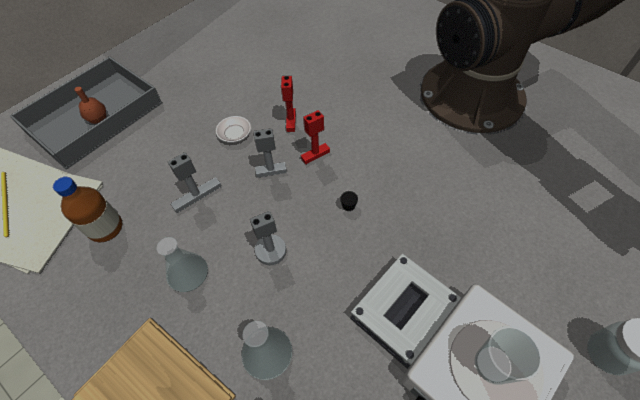

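```bash
sleep 1
```

```text
(no output)
```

View pics/topc.png

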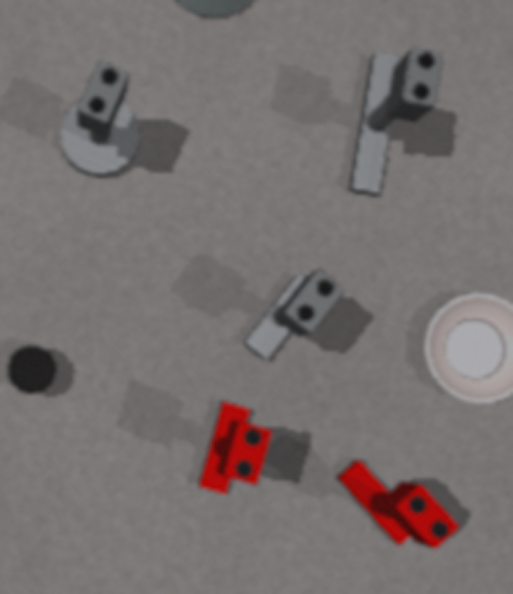

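View pics/scenec.png

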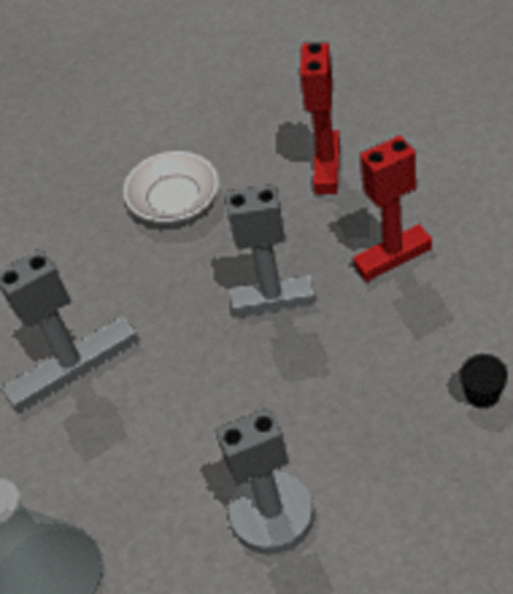

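Candidates in the top view are grey (392,196), grey long bar (428,127), grey round foot (325,132), and red (376,246) and (438,265). The grey short-bar post at (392,196), scene (270,172), fits: it is grey and has a short bar, and both crops confirm it. Next I'll measure its yaw and the slot's.

Run:
```python
from h import *
np.set_printoptions(precision=4,suppress=True)
a=ray('top',[410.7,186.7],.12);b=ray('top',[403.3,195.9],.12);print('holes',a,b,(a+b)/2,np.degrees(np.arctan2(*(a-b)[1::-1])),np.linalg.norm(a-b))
im=vision.get_image('top')
cs=vision.outline_of('top','post_bar')
for d in cs:
    m=d['pixels'];print(d['confidence'],m.sum(),np.argwhere(m).mean(0)[::-1])
g=cv2.cvtColor(im,cv2.COLOR_RGB2GRAY)
# bright plate
sub=np.zeros_like(g);sub[115:205,160:235]=(g[115:205,160:235]>150)
cts,h=cv2.findContours(sub,cv2.RETR_CCOMP,cv2.CHAIN_APPROX_NONE)
for c,hh in zip(cts,h[0]):
    if cv2.contourArea(c)>150:
        rc=cv2.minAreaRect(c);P=np.array([ray('top',p,.038)[:2] for p in cv2.boxPoints(rc)])
        print(hh[3],rc,'ctr',P.mean(0));e=P[1]-P[0];f=P[2]-P[1];print(np.linalg.norm(e),np.degrees(np.arctan2(e[1],e[0])),np.linalg.norm(f),np.degrees(np.arctan2(f[1],f[0])))
s=r.sense();print(R.from_rotvec(s['tool_rot']).as_matrix())
cv2.imwrite('pics/plate.png',cv2.resize(im[110:210,50:240,::-1],None,fx=4,fy=4,interpolation=cv2.INTER_CUBIC))
```

```text
holes [ 0.4821 -0.2269  0.12  ] [ 0.4669 -0.2138  0.12  ] [ 0.4745 -0.2204  0.12  ] -40.64925797243524 0.020061985522952075
0.79 654 [437.3578 268.0306]
0.74 577 [398.9601 194.7002]
0.65 602 [376.0249 246.505 ]
-1 ((195.04750061035156, 160.0022735595703), (57.648963928222656, 72.77468872070312), 2.726310968399048) ctr [0.5522 0.1608]
0.13960576406956102 -2.2138624752435447 0.11028724326238398 -94.10708333178292
0 ((192.849853515625, 159.8771209716797), (22.22089385986328, 44.84114074707031), 3.2704880237579346) ctr [0.5522 0.165 ]
0.08597982790340172 -2.937606268556159 0.04239731017216551 -94.65348945117358
[[ 0.      0.2578  0.9662]
 [ 0.0001  0.9662 -0.2578]
 [-1.      0.0001  0.    ]]
```

View pics/plate.png

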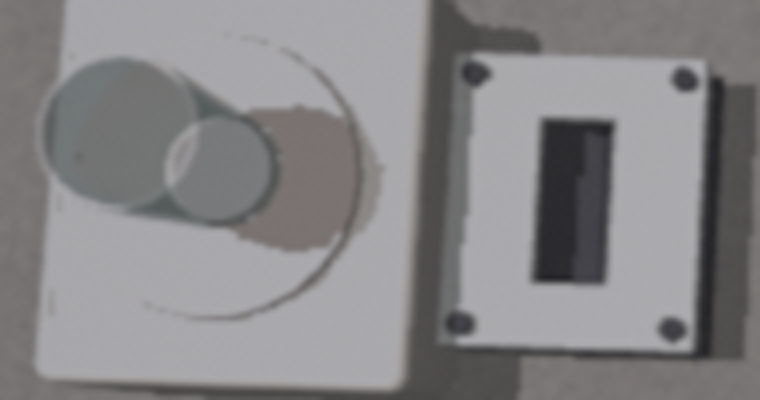

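Request:
apply_moves:
  targets:
    - {"ty":-30,"tz":43}
    - {"ty":-30,"tz":43}
    - {"ty":-30,"tz":43}
    - {"ty":-30,"tz":43}
    - {"ty":-30,"tz":43}
    - {"ty":-30,"tz":43}
    - {"ty":-30,"tz":43}
    - {"ty":-30,"tz":43}
    - {"ty":-30,"tz":43}
    - {"ty":-30,"tz":43}
    - {"ty":-30,"tz":43}
    - {"ty":-30,"tz":43}
    - {"ty":-30,"tz":43}
    - {"ty":-30,"tz":43}

```text
$.targets[0]: bad value
```

Request:
apply_moves:
  targets:
    - {"tx":0,"ty":-2.4,"tz":3.4,"wx":0,"wy":0,"wz":0,"jaw":-1}

```text
clock: 0.78
eef_pos: [0.1854, 0.5744, 0.4044]
tool_rot: [0.203, 1.562, -0.2]
ft_force: [1.9, 0.4, -1.0]
finger_gap: 1.001
```

Request:
apply_moves:
  targets:
    - {"tx":0,"ty":-27.5,"tz":39.5,"wx":0,"wy":0,"wz":0,"jaw":-1}
    - {"tx":0,"ty":-27.5,"tz":39.5,"wx":0,"wy":0,"wz":0,"jaw":-1}
    - {"tx":0,"ty":-27.5,"tz":39.5,"wx":0,"wy":0,"wz":0,"jaw":-1}
    - {"tx":0,"ty":-27.5,"tz":39.5,"wx":0,"wy":0,"wz":0,"jaw":-1}
    - {"tx":0,"ty":-27.5,"tz":39.5,"wx":0,"wy":0,"wz":0,"jaw":-1}
    - {"tx":0,"ty":-27.5,"tz":39.5,"wx":0,"wy":0,"wz":0,"jaw":-1}
    - {"tx":0,"ty":-27.5,"tz":39.5,"wx":0,"wy":0,"wz":0,"jaw":-1}
    - {"tx":0,"ty":-27.5,"tz":39.5,"wx":0,"wy":0,"wz":0,"jaw":-1}
    - {"tx":0,"ty":-27.5,"tz":39.5,"wx":0,"wy":0,"wz":0,"jaw":-1}
    - {"tx":0,"ty":-27.5,"tz":39.5,"wx":0,"wy":0,"wz":0,"jaw":-1}
    - {"tx":0,"ty":-27.5,"tz":39.5,"wx":0,"wy":0,"wz":0,"jaw":-1}
    - {"tx":0,"ty":-27.5,"tz":39.5,"wx":0,"wy":0,"wz":0,"jaw":-1}
    - {"tx":0,"ty":-27.5,"tz":39.5,"wx":0,"wy":0,"wz":0,"jaw":-1}

```text
clock: 1.87
eef_pos: [0.501, 0.2012, 0.4046]
tool_rot: [0.208, 1.56, -0.208]
ft_force: [0.1, -0.3, -0.4]
finger_gap: 1.003
```

Request:
apply_moves:
  targets:
    - {"tx":0,"ty":-41.4,"tz":8.3,"wx":25.5,"wy":0,"wz":0,"jaw":-1}
    - {"tx":0,"ty":-41.4,"tz":8.3,"wx":25.5,"wy":0,"wz":0,"jaw":-1}
    - {"tx":0,"ty":-41.4,"tz":8.3,"wx":25.5,"wy":0,"wz":0,"jaw":-1}
    - {"tx":0,"ty":-41.4,"tz":8.3,"wx":25.5,"wy":0,"wz":0,"jaw":-1}
    - {"tx":0,"ty":-41.4,"tz":8.3,"wx":25.5,"wy":0,"wz":0,"jaw":-1}
    - {"tx":0,"ty":-41.4,"tz":8.3,"wx":25.5,"wy":0,"wz":0,"jaw":-1}
    - {"tx":0,"ty":-41.4,"tz":8.3,"wx":25.5,"wy":0,"wz":0,"jaw":-1}
    - {"tx":0,"ty":-41.4,"tz":8.3,"wx":25.5,"wy":0,"wz":0,"jaw":-1}
    - {"tx":0,"ty":-41.4,"tz":8.3,"wx":25.5,"wy":0,"wz":0,"jaw":-1}
    - {"tx":0,"ty":-41.4,"tz":8.3,"wx":25.5,"wy":0,"wz":0,"jaw":-1}
    - {"tx":0,"ty":-41.4,"tz":8.3,"wx":25.5,"wy":0,"wz":0,"jaw":-1}
    - {"tx":0,"ty":-41.4,"tz":8.3,"wx":25.5,"wy":0,"wz":0,"jaw":-1}
    - {"tx":0,"ty":-41.4,"tz":8.3,"wx":25.5,"wy":0,"wz":0,"jaw":-1}

```text
clock: 2.95
eef_pos: [0.4719, -0.2166, 0.4045]
tool_rot: [0.553, 1.5, -0.553]
ft_force: [-0.1, 0.6, -0.3]
finger_gap: 1.003
```

Run:
```python
from h import *
np.set_printoptions(precision=4,suppress=True)
s=r.sense();print(s['eef_pos'],R.from_rotvec(s['tool_rot']).as_matrix(),s['joints'])
im=snap('wrist','w1')
for d in vision.spot_point('wrist','post_bar'): print(d['confidence'],w('wrist',d['xyz']),px('wrist',w('wrist',d['xyz'])))
```

```text
[ 0.4719 -0.2166  0.4045] [[-0.0003  0.6493  0.7605]
 [ 0.0006  0.7605 -0.6493]
 [-1.      0.0003 -0.0007]] [-0.5576  0.3415  1.8156  0.0004  0.9852 -1.422 ]
0.81 [ 0.4776 -0.2211 -0.0006] [319.7729 169.5262]
0.78 [ 0.3837 -0.1731  0.0029] [298.2231  82.1852]
```

View pics/w1.png

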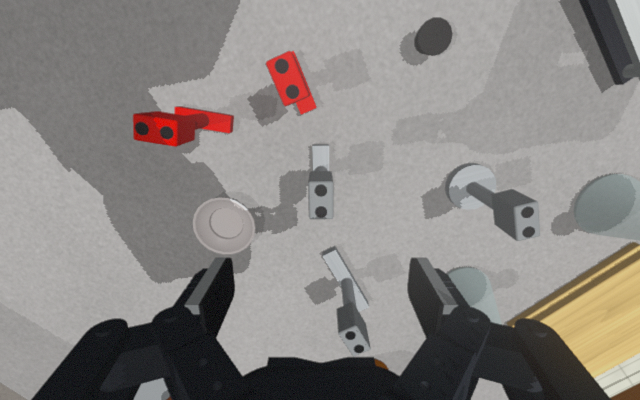

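```bash
python3 - <<'E'
from h import *
np.set_printoptions(precision=4,suppress=True)
im=cv2.imread('pics/w1.png');g=cv2.cvtColor(im,cv2.COLOR_BGR2GRAY)
s=g[178:222,306:335];m=(s<70).astype(np.uint8)
n,l,st,c=cv2.connectedComponentsWithStats(m);P=[]
for i in range(1,n):
    if st[i,4]>40: p=c[i]+[306,178];q=ray('wrist',p,.12);P.append(q);print(p,st[i,4],q)
d=P[0]-P[1];a=np.degrees(np.arctan2(d[1],d[0]));print((P[0]+P[1])/2,a,np.linalg.norm(d))
# bar edges
for v in (150,):
  for u in (vision.camera_info('wrist')['mtx'],): pass
e=[ray('wrist',p,.014) for p in ([312,145],[328,145])];print(e)
sR=r.sense();M=R.from_rotvec(sR['tool_rot']).as_matrix();t=(P[0]+P[1])/2-sR['eef_pos'];print('tool delta',M.T@t)
E
python3 - <<'E'
import cv2
im=cv2.imread('pics/w1.png');cv2.imwrite('pics/w1c.png',cv2.resize(im[130:230,270:370],None,fx=6,fy=6,interpolation=cv2.INTER_CUBIC))
E
```

```text
[320.4375 190.1875] 80 [ 0.4701 -0.2137  0.12  ]
[320.5542 211.6386] 83 [ 0.4855 -0.2266  0.12  ]
[ 0.4778 -0.2202  0.12  ] 139.84909057371172 0.02006238464153869
[array([ 0.4465, -0.2066,  0.014 ]), array([ 0.4587, -0.1923,  0.014 ])]
tool delta [0.2847 0.0002 0.0074]
```

View pics/w1c.png

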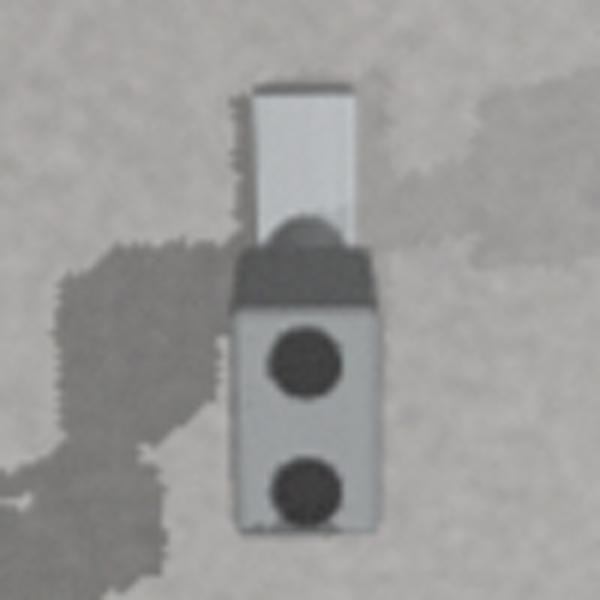

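The crop shows the grey short-bar post, centred at wrist (320,200) and aligned with the tool. I'll descend and grasp.

Request:
apply_moves:
  squeeze: 60
  targets:
    - {"tx":3,"ty":0,"tz":0.6,"wx":0,"wy":0,"wz":0,"jaw":-1}
    - {"tx":6.5,"ty":0,"tz":0.6,"wx":0,"wy":0,"wz":0,"jaw":-1}
    - {"tx":10,"ty":0,"tz":0.6,"wx":0,"wy":0,"wz":0,"jaw":-1}
    - {"tx":13,"ty":0,"tz":0.6,"wx":0,"wy":0,"wz":0,"jaw":-1}
    - {"tx":14.7,"ty":0,"tz":0.6,"wx":0,"wy":0,"wz":0,"jaw":-1}
    - {"tx":14.7,"ty":0,"tz":0.6,"wx":0,"wy":0,"wz":0,"jaw":-1}
    - {"tx":14.7,"ty":0,"tz":0.6,"wx":0,"wy":0,"wz":0,"jaw":0.2}
    - {"tx":14.7,"ty":0,"tz":0.6,"wx":0,"wy":0,"wz":0,"jaw":0.3}
    - {"tx":14.7,"ty":0,"tz":0.6,"wx":0,"wy":0,"wz":0,"jaw":0.4}
    - {"tx":14.7,"ty":0,"tz":0.6,"wx":0,"wy":0,"wz":0,"jaw":0.5}
    - {"tx":14.7,"ty":0,"tz":0.6,"wx":0,"wy":0,"wz":0,"jaw":0.7}
    - {"tx":14.7,"ty":0,"tz":0.6,"wx":0,"wy":0,"wz":0,"jaw":1}
    - {"tx":14.7,"ty":0,"tz":0.6,"wx":0,"wy":0,"wz":0,"jaw":1}
    - {"tx":14.7,"ty":0,"tz":0.6,"wx":0,"wy":0,"wz":0,"jaw":1}
    - {"tx":14.7,"ty":0,"tz":0.6,"wx":0,"wy":0,"wz":0,"jaw":1}
    - {"tx":14.7,"ty":0,"tz":0.6,"wx":0,"wy":0,"wz":0,"jaw":1}
    - {"tx":14.7,"ty":0,"tz":0.6,"wx":0,"wy":0,"wz":0,"jaw":1}

```text
clock: 4.47
eef_pos: [0.4766, -0.2209, 0.2587]
tool_rot: [0.552, 1.498, -0.552]
ft_force: [-0.7, 2.0, 8.6]
finger_gap: 0.242
```

Run:
```python
from h import *
np.set_printoptions(precision=4,suppress=True)
s=r.sense();print(s)
snap('wrist','w2')
```

```text
{'clock': 4.4667, 'joints': array([-0.5599,  0.5551,  1.9439,  0.0004,  0.641 , -1.425 ]), 'joint_velocities': array([-0.    , -0.0016,  0.0005,  0.    , -0.0011, -0.    ]), 'joint_torque': array([ -0.7725, -51.7595, -15.2665,  -0.1328,  -0.381 ,   0.0851]), 'eef_pos': array([ 0.4766, -0.2209,  0.2587]), 'tool_rot': array([ 0.5521,  1.4977, -0.5523]), 'ft_force': array([-0.6873,  1.9805,  8.6154]), 'wrist_torque': array([0.3108, 0.0773, 0.0784]), 'finger_gap': 0.24165800475888882}
```

View pics/w2.png

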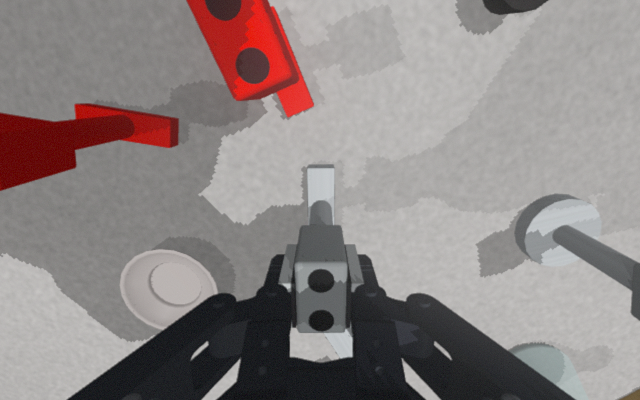

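Request:
apply_moves:
  targets:
    - {"tx":-2,"ty":0,"tz":0,"wx":0,"wy":0,"wz":0,"jaw":1}
    - {"tx":-5,"ty":0,"tz":0,"wx":0,"wy":0,"wz":0,"jaw":1}
    - {"tx":-8.5,"ty":0,"tz":0,"wx":0,"wy":0,"wz":0,"jaw":1}
    - {"tx":-12,"ty":0,"tz":0,"wx":0,"wy":0,"wz":0,"jaw":1}
    - {"tx":-14.5,"ty":0,"tz":0,"wx":0,"wy":0,"wz":0,"jaw":1}
    - {"tx":-14.5,"ty":2,"tz":-1.1,"wx":-2,"wy":0,"wz":0,"jaw":1}
    - {"tx":-14.5,"ty":5,"tz":-2.8,"wx":-5,"wy":0,"wz":0,"jaw":1}
    - {"tx":-14.5,"ty":8,"tz":-4.5,"wx":-8,"wy":0,"wz":0,"jaw":1}
    - {"tx":-14.5,"ty":11,"tz":-6.2,"wx":-12,"wy":0,"wz":0,"jaw":1}
    - {"tx":-14.5,"ty":14,"tz":-7.9,"wx":-15,"wy":0,"wz":0,"jaw":1}
    - {"tx":-14.5,"ty":17,"tz":-9.6,"wx":-18,"wy":0,"wz":0,"jaw":1}
    - {"tx":-14.5,"ty":20,"tz":-11.2,"wx":-22,"wy":0,"wz":0,"jaw":1}
    - {"tx":-14.5,"ty":23,"tz":-12.9,"wx":-25,"wy":0,"wz":0,"jaw":1}
    - {"tx":-14.5,"ty":26,"tz":-14.6,"wx":-28,"wy":0,"wz":0,"jaw":1}
    - {"tx":-14.5,"ty":29,"tz":-16.3,"wx":-31,"wy":0,"wz":0,"jaw":1}
    - {"tx":-14.5,"ty":31.5,"tz":-17.7,"wx":-34,"wy":0,"wz":0,"jaw":1}
    - {"tx":-14.5,"ty":33.5,"tz":-18.8,"wx":-36,"wy":0,"wz":0,"jaw":1}
    - {"tx":-14.5,"ty":34.4,"tz":-19.3,"wx":-37,"wy":0,"wz":0,"jaw":1}
    - {"tx":-14.5,"ty":34.4,"tz":-19.3,"wx":-37,"wy":0,"wz":0,"jaw":1}
    - {"tx":-14.5,"ty":34.4,"tz":-19.3,"wx":-37,"wy":0,"wz":0,"jaw":1}

```text
clock: 6.18
eef_pos: [0.5526, 0.1659, 0.4026]
tool_rot: [0.047, 1.571, -0.047]
ft_force: [-0.5, -0.2, -2.2]
finger_gap: 0.251
```

Run:
```python
from h import *
np.set_printoptions(precision=4,suppress=True)
s=r.sense();print(s['eef_pos'],R.from_rotvec(s['tool_rot']).as_matrix(),s['joints'],s['finger_gap'],s['ft_force'])
for c in ['wrist','scene','top']:
    snap(c,c+'3')
    for q in ['post_bar','slot']:
        for d in vision.spot_point(c,q): print(c,q,round(d['confidence'],2),w(c,d['xyz']),px(c,w(c,d['xyz'])))
a=cv2.imread('pics/wrist3.png');b=cv2.imread('pics/scene3.png')
cv2.imwrite('pics/s3c.png',cv2.resize(b[130:400,300:640],None,fx=2.2,fy=2.2))
```

```text
[0.5526 0.1659 0.4026] [[-0.0005  0.06    0.9982]
 [-0.0003  0.9982 -0.06  ]
 [-1.     -0.0003 -0.0005]] [ 0.1772  0.4249  1.682  -0.0002  1.0353 -1.3334] 0.25052094075517406 [-0.4647 -0.2374 -2.1991]
wrist post_bar 0.97 [0.5506 0.1676 0.1441] [324.0114 200.476 ]
wrist slot 0.69 [0.5524 0.1658 0.041 ] [321.5364 171.2827]
scene post_bar 0.97 [ 0.3429 -0.2846  0.0009] [289.8487 121.5395]
scene post_bar 0.73 [ 0.3869 -0.1729 -0.0021] [314.4539 157.3585]
scene post_bar 0.62 [0.5539 0.1684 0.1483] [420.3802 281.0962]
scene slot 0.93 [0.5562 0.166  0.0392] [405.7277 306.0696]
top post_bar 0.87 [0.5505 0.1713 0.1427] [168.6728 149.1771]
top post_bar 0.78 [ 0.3797 -0.1747 -0.0012] [372.2123 246.2944]
top post_bar 0.72 [ 0.3411 -0.2813  0.0002] [427.5989 264.9524]
top slot 0.59 [0.556  0.1662 0.037 ] [192.3993 157.9219]
```

View pics/wrist3.png

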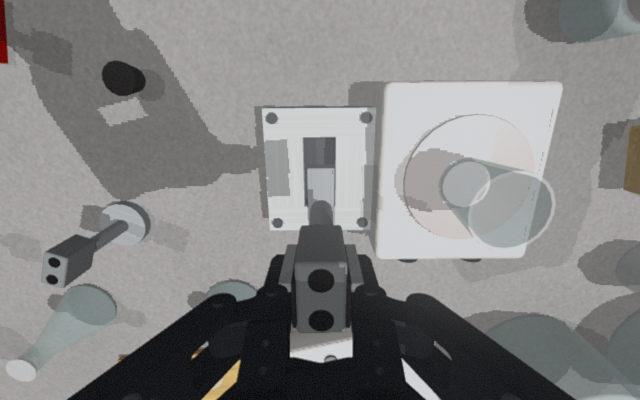

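View pics/s3c.png

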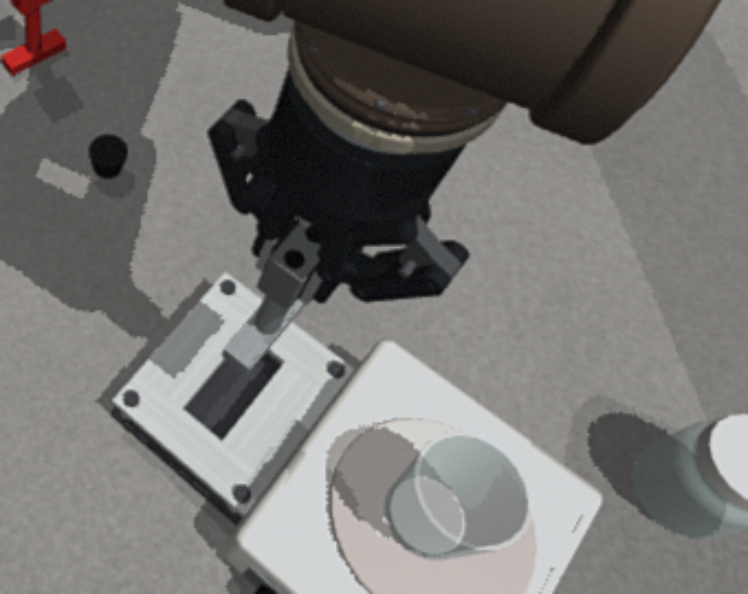

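Request:
apply_moves:
  targets:
    - {"tx":3,"ty":0,"tz":0.1,"wx":0,"wy":0,"wz":0,"jaw":1}
    - {"tx":6,"ty":0,"tz":0.1,"wx":0,"wy":0,"wz":0,"jaw":1}
    - {"tx":8.5,"ty":0,"tz":0.1,"wx":0,"wy":0,"wz":0,"jaw":1}
    - {"tx":9.3,"ty":0,"tz":0.1,"wx":0,"wy":0,"wz":0,"jaw":1}
    - {"tx":9.3,"ty":0,"tz":0.1,"wx":0,"wy":0,"wz":0,"jaw":1}
    - {"tx":9.3,"ty":0,"tz":0.1,"wx":0,"wy":0,"wz":0,"jaw":1}

```text
clock: 7.13
eef_pos: [0.5542, 0.166, 0.3104]
tool_rot: [0.047, 1.57, -0.047]
ft_force: [0.8, 1.0, -2.7]
finger_gap: 0.251
```

Run:
```python
from h import *
np.set_printoptions(precision=4,suppress=True)
s=r.sense();print(s['eef_pos'],s['finger_gap'],s['ft_force'])
for c in ['wrist','scene']:
    snap(c,c+'4')
    for q in ['post_bar','slot']:
        for d in vision.spot_point(c,q): print(c,q,round(d['confidence'],2),w(c,d['xyz']),px(c,w(c,d['xyz'])))
a=cv2.imread('pics/wrist4.png');b=cv2.imread('pics/scene4.png')
cv2.imwrite('pics/4c.png',np.hstack([cv2.resize(a[60:300,220:420],(400,480)),cv2.resize(b[230:390,340:473],(400,480))]))
```

```text
[0.5542 0.166  0.3104] 0.25124236181929893 [ 0.8372  1.0215 -2.6517]
wrist post_bar 0.69 [0.5543 0.1681 0.0514] [323.237  201.7123]
wrist slot 0.71 [0.5548 0.1655 0.0532] [320.0969 203.3759]
wrist slot 0.63 [0.5516 0.1661 0.0397] [320.4871 194.0864]
scene post_bar 0.96 [ 0.3408 -0.2848  0.0021] [290.3175 120.5856]
scene post_bar 0.65 [0.5534 0.1651 0.0538] [407.6456 301.4985]
scene post_bar 0.57 [ 0.3859 -0.1753 -0.0008] [313.909  156.1824]
scene slot 0.9 [0.5542 0.1659 0.039 ] [406.3381 305.1162]
```

View pics/4c.png

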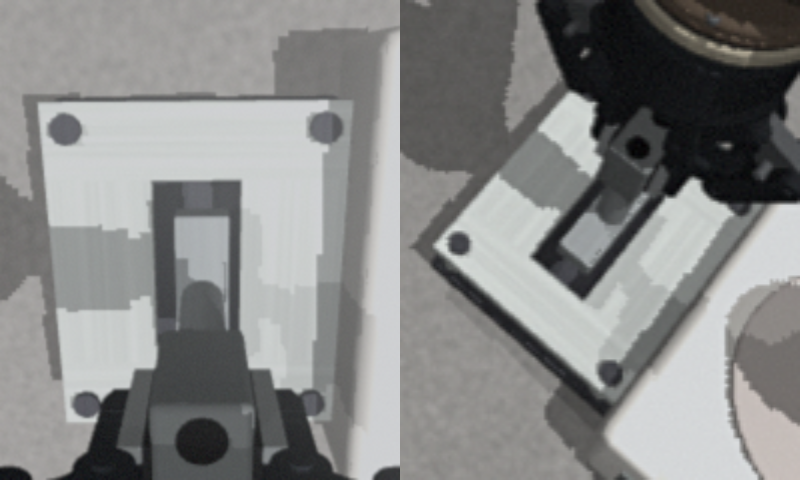

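Wrist view: the bar sits inside the slot outline, about 2 mm towards +y. I'll nudge it back and lower it through.

Request:
apply_moves:
  targets:
    - {"tx":0,"ty":-0.15,"tz":0.05,"wx":0,"wy":0,"wz":0,"jaw":1}
    - {"tx":0.8,"ty":-0.15,"tz":0.05,"wx":0,"wy":0,"wz":0,"jaw":1}
    - {"tx":1.6,"ty":-0.15,"tz":0.05,"wx":0,"wy":0,"wz":0,"jaw":1}
    - {"tx":2.4,"ty":-0.15,"tz":0.05,"wx":0,"wy":0,"wz":0,"jaw":1}
    - {"tx":3.2,"ty":-0.15,"tz":0.05,"wx":0,"wy":0,"wz":0,"jaw":1}
    - {"tx":3.7,"ty":-0.15,"tz":0.05,"wx":0,"wy":0,"wz":0,"jaw":1}
    - {"tx":4.0,"ty":-0.15,"tz":0.05,"wx":0,"wy":0,"wz":0,"jaw":1}
    - {"tx":4.0,"ty":-0.15,"tz":0.05,"wx":0,"wy":0,"wz":0,"jaw":1}
    - {"tx":4.0,"ty":-0.15,"tz":0.05,"wx":0,"wy":0,"wz":0,"jaw":1}

```text
clock: 8.18
eef_pos: [0.5543, 0.1645, 0.2695]
tool_rot: [0.047, 1.57, -0.047]
ft_force: [-0.3, -0.3, -2.0]
finger_gap: 0.252
```

Run:
```python
from h import *
np.set_printoptions(precision=4,suppress=True)
s=r.sense();print(s['eef_pos'],s['finger_gap'],s['ft_force'],s['wrist_torque'])
for c in ['wrist','scene']:
    snap(c,c+'5')
    for q in ['post_bar']:
        for d in vision.spot_point(c,q): print(c,q,round(d['confidence'],2),w(c,d['xyz']),px(c,w(c,d['xyz'])))
a=cv2.imread('pics/wrist5.png');b=cv2.imread('pics/scene5.png')
cv2.imwrite('pics/5c.png',np.hstack([cv2.resize(a[60:300,220:420],(400,480)),cv2.resize(b[230:390,340:473],(400,480))]))
```

```text
[0.5543 0.1645 0.2695] 0.2523738483511111 [-0.3396 -0.2895 -2.0388] [-0.0244 -0.0379 -0.0315]
wrist post_bar 0.66 [0.5578 0.1643 0.0107] [320.853  206.9627]
scene post_bar 0.94 [ 0.3398 -0.2877  0.0029] [289.6571 119.5303]
scene post_bar 0.78 [0.555  0.1636 0.0119] [402.3853 309.7527]
scene post_bar 0.62 [ 0.3859 -0.1743 -0.0006] [314.2205 156.3339]
scene post_bar 0.5 [0.5511 0.1635 0.0383] [406.0674 302.9274]
```

View pics/5c.png

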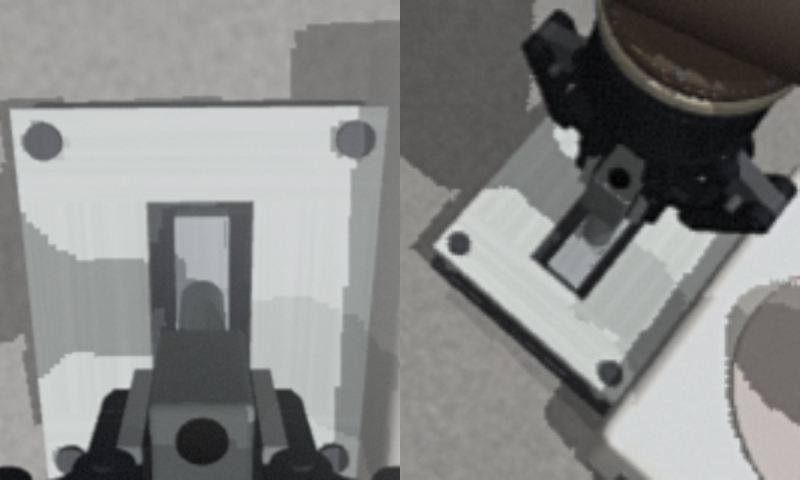

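The bar is centred and below the plate, with about 1 mm to the floor. Now the quarter turn; joint 6 has room in the +wx direction.

Request:
apply_moves:
  targets:
    - {"tx":0,"ty":0,"tz":0,"wx":5,"wy":0,"wz":0,"jaw":1}
    - {"tx":0,"ty":0,"tz":0,"wx":10,"wy":0,"wz":0,"jaw":1}
    - {"tx":0,"ty":0,"tz":0,"wx":15,"wy":0,"wz":0,"jaw":1}
    - {"tx":0,"ty":0,"tz":0,"wx":20,"wy":0,"wz":0,"jaw":1}
    - {"tx":0,"ty":0,"tz":0,"wx":25,"wy":0,"wz":0,"jaw":1}
    - {"tx":0,"ty":0,"tz":0,"wx":30,"wy":0,"wz":0,"jaw":1}
    - {"tx":0,"ty":0,"tz":0,"wx":35,"wy":0,"wz":0,"jaw":1}
    - {"tx":0,"ty":0,"tz":0,"wx":40,"wy":0,"wz":0,"jaw":1}
    - {"tx":0,"ty":0,"tz":0,"wx":45,"wy":0,"wz":0,"jaw":1}
    - {"tx":0,"ty":0,"tz":0,"wx":50,"wy":0,"wz":0,"jaw":1}
    - {"tx":0,"ty":0,"tz":0,"wx":55,"wy":0,"wz":0,"jaw":1}
    - {"tx":0,"ty":0,"tz":0,"wx":60,"wy":0,"wz":0,"jaw":1}
    - {"tx":0,"ty":0,"tz":0,"wx":65,"wy":0,"wz":0,"jaw":1}
    - {"tx":0,"ty":0,"tz":0,"wx":70,"wy":0,"wz":0,"jaw":1}
    - {"tx":0,"ty":0,"tz":0,"wx":75,"wy":0,"wz":0,"jaw":1}
    - {"tx":0,"ty":0,"tz":0,"wx":80,"wy":0,"wz":0,"jaw":1}
    - {"tx":0,"ty":0,"tz":0,"wx":85,"wy":0,"wz":0,"jaw":1}
    - {"tx":0,"ty":0,"tz":0,"wx":90,"wy":0,"wz":0,"jaw":1}
    - {"tx":0,"ty":0,"tz":0,"wx":90,"wy":0,"wz":0,"jaw":1}
    - {"tx":0,"ty":0,"tz":0,"wx":90,"wy":0,"wz":0,"jaw":1}

```text
clock: 10.05
eef_pos: [0.5542, 0.1645, 0.2697]
tool_rot: [1.252, 1.181, -1.251]
ft_force: [-0.3, -0.3, -2.6]
finger_gap: 0.248
```

Run:
```python
from h import *
np.set_printoptions(precision=4,suppress=True)
s=r.sense();print(s['eef_pos'],s['finger_gap'],s['ft_force'],s['wrist_torque']);print(R.from_rotvec(s['tool_rot']).as_matrix())
for c in ['wrist','scene']:
    snap(c,c+'6')
    for q in ['post_bar']:
        for d in vision.spot_point(c,q): print(c,q,round(d['confidence'],2),w(c,d['xyz']),px(c,w(c,d['xyz'])))
a=cv2.imread('pics/wrist6.png');b=cv2.imread('pics/scene6.png')
cv2.imwrite('pics/6c.png',np.hstack([cv2.resize(a[60:300,220:420],(400,480)),cv2.resize(b[230:390,340:473],(400,480))]))
```

```text
[0.5542 0.1645 0.2697] 0.24810865184357184 [-0.3154 -0.3489 -2.6293] [ 0.0366  0.0006 -0.0707]
[[ 0.0001  0.9984 -0.0574]
 [ 0.0001 -0.0574 -0.9984]
 [-1.      0.0001 -0.0001]]
wrist post_bar 0.97 [0.5542 0.1652 0.0105] [319.7221 202.8521]
scene post_bar 0.94 [ 0.3877 -0.1739 -0.0011] [313.8485 157.0845]
scene post_bar 0.61 [ 0.3398 -0.2827  0.0024] [291.2835 120.6623]
scene post_bar 0.51 [0.5516 0.1654 0.0107] [404.2402 309.1134]
```

View pics/6c.png

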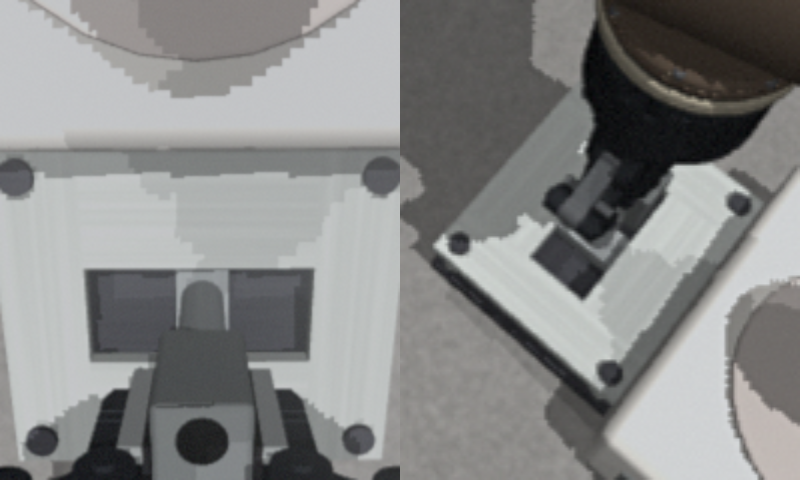

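Request:
apply_moves:
  squeeze: 30
  targets:
    - {"tx":0.05,"ty":0,"tz":0,"wx":0,"wy":0,"wz":0,"jaw":1}
    - {"tx":0.1,"ty":0,"tz":0,"wx":0,"wy":0,"wz":0,"jaw":1}
    - {"tx":0.1,"ty":0,"tz":0,"wx":0,"wy":0,"wz":0,"jaw":1}
    - {"tx":0.1,"ty":0,"tz":0,"wx":0,"wy":0,"wz":0,"jaw":1}

```text
clock: 10.58
eef_pos: [0.5542, 0.1645, 0.2688]
tool_rot: [1.253, 1.18, -1.253]
ft_force: [-0.8, 0.7, -0.1]
finger_gap: 0.251
```

Request:
apply_moves:
  targets:
    - {"tx":0.04,"ty":0,"tz":0,"wx":0,"wy":0,"wz":0,"jaw":1}
    - {"tx":0.07,"ty":0,"tz":0,"wx":0,"wy":0,"wz":0,"jaw":1}
    - {"tx":0.07,"ty":0,"tz":0,"wx":0,"wy":0,"wz":0,"jaw":1}

```text
clock: 10.83
eef_pos: [0.5542, 0.1646, 0.2688]
tool_rot: [1.254, 1.18, -1.252]
ft_force: [-2.1, 1.3, 7.5]
finger_gap: 0.247
```

Floor contact: 7.5 N upward. I'll open the jaws gradually, then lift straight up.

Request:
apply_moves:
  targets:
    - {"tx":0,"ty":0,"tz":0,"wx":0,"wy":0,"wz":0,"jaw":0.45}
    - {"tx":0,"ty":0,"tz":0,"wx":0,"wy":0,"wz":0,"jaw":0.4}
    - {"tx":0,"ty":0,"tz":0,"wx":0,"wy":0,"wz":0,"jaw":0.3}
    - {"tx":0,"ty":0,"tz":0,"wx":0,"wy":0,"wz":0,"jaw":0.2}
    - {"tx":0,"ty":0,"tz":0,"wx":0,"wy":0,"wz":0,"jaw":0}
    - {"tx":0,"ty":0,"tz":0,"wx":0,"wy":0,"wz":0,"jaw":-0.3}
    - {"tx":0,"ty":0,"tz":0,"wx":0,"wy":0,"wz":0,"jaw":-0.3}
    - {"tx":0,"ty":0,"tz":0,"wx":0,"wy":0,"wz":0,"jaw":-0.3}

```text
clock: 11.5
eef_pos: [0.5542, 0.1645, 0.268]
tool_rot: [1.253, 1.18, -1.253]
ft_force: [-0.2, 1.1, 0.7]
finger_gap: 0.65
```

Run:
```python
from h import *
s=r.sense();print(s['finger_gap'],s['ft_force'])
a=snap('wrist','w7')
```

```text
0.6497224237598496 [-0.20144151  1.12652935  0.66150348]
```

View pics/w7.png

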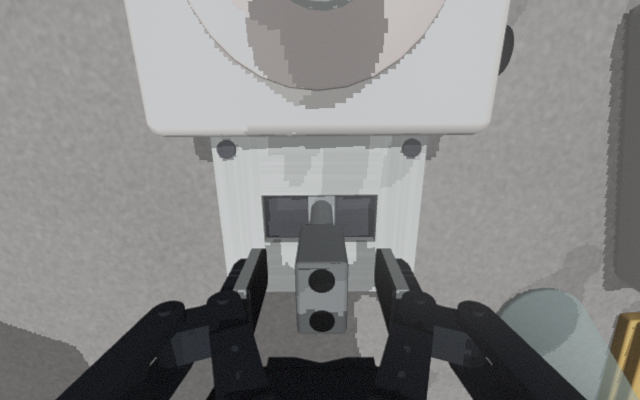

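The fingers are clear on both sides of the head (about 247-267 and 377-395 against head 297-347). Lifting straight up.

Request:
apply_moves:
  targets:
    - {"tx":-1,"ty":0,"tz":0,"wx":0,"wy":0,"wz":0,"jaw":-0.3}
    - {"tx":-3,"ty":0,"tz":0,"wx":0,"wy":0,"wz":0,"jaw":-0.3}
    - {"tx":-6,"ty":0,"tz":0,"wx":0,"wy":0,"wz":0,"jaw":-0.3}
    - {"tx":-9,"ty":0,"tz":0,"wx":0,"wy":0,"wz":0,"jaw":-0.3}
    - {"tx":-12,"ty":0,"tz":0,"wx":0,"wy":0,"wz":0,"jaw":-0.3}
    - {"tx":-14,"ty":0,"tz":0,"wx":0,"wy":0,"wz":0,"jaw":-0.3}
    - {"tx":-14,"ty":0,"tz":0,"wx":0,"wy":0,"wz":0,"jaw":-0.3}
    - {"tx":-14,"ty":0,"tz":0,"wx":0,"wy":0,"wz":0,"jaw":-0.3}

```text
clock: 12.22
eef_pos: [0.5539, 0.1645, 0.4095]
tool_rot: [1.255, 1.179, -1.251]
ft_force: [-0.0, 0.1, -0.6]
finger_gap: 0.65
```

Run:
```python
from h import *
np.set_printoptions(precision=4,suppress=True)
s=r.sense();print(s['clock'],s['eef_pos'],s['ft_force'])
for c in ['wrist','scene','top']:
    snap(c,c+'8')
    for q in ['post_bar','slot']+(['post_long','post_round'] if c!='wrist' else []):
        for d in vision.spot_point(c,q): print(c,q,round(d['confidence'],2),w(c,d['xyz']),px(c,w(c,d['xyz'])))
a=cv2.imread('pics/wrist8.png');b=cv2.imread('pics/scene8.png')
cv2.imwrite('pics/8c.png',np.hstack([cv2.resize(a[60:300,220:420],(400,480)),cv2.resize(b[230:390,340:473],(400,480))]))
```

```text
12.2167 [0.5539 0.1645 0.4095] [-0.0447  0.0585 -0.6265]
wrist post_bar 0.7 [0.5538 0.1649 0.0068] [320.3226 164.3109]
wrist slot 0.96 [0.5517 0.1646 0.0351] [318.5452 170.1087]
scene post_bar 0.94 [0.5564 0.1672 0.011 ] [403.6321 311.8774]
scene post_bar 0.93 [ 0.3419 -0.2857  0.0018] [289.7198 120.8091]
scene post_bar 0.76 [ 0.3853 -0.1719 -0.0026] [315.2836 157.3027]
scene slot 0.85 [0.5545 0.1658 0.0393] [406.1918 305.1637]
scene post_long 0.75 [ 0.6168 -0.2877 -0.004 ] [199.9615 198.9487]
scene post_round 0.77 [ 0.6118 -0.0976 -0.002 ] [268.5389 249.3618]
top post_bar 0.79 [ 0.3792 -0.1732 -0.0005] [371.494  246.5913]
top post_bar 0.73 [ 0.3424 -0.2856  0.0008] [429.8082 264.2169]
top post_bar 0.62 [0.5541 0.1705 0.0108] [194.4473 161.4457]
top slot 0.58 [0.5537 0.167  0.035 ] [192.2819 159.3335]
top post_long 0.75 [ 0.6151 -0.2933  0.003 ] [427.6426 126.6555]
top post_round 0.79 [ 0.6093 -0.0905 -0.0008] [326.3896 132.2717]
top post_round 0.18 [0.5502 0.169  0.0372] [190.859  160.9385]
```

View pics/8c.png

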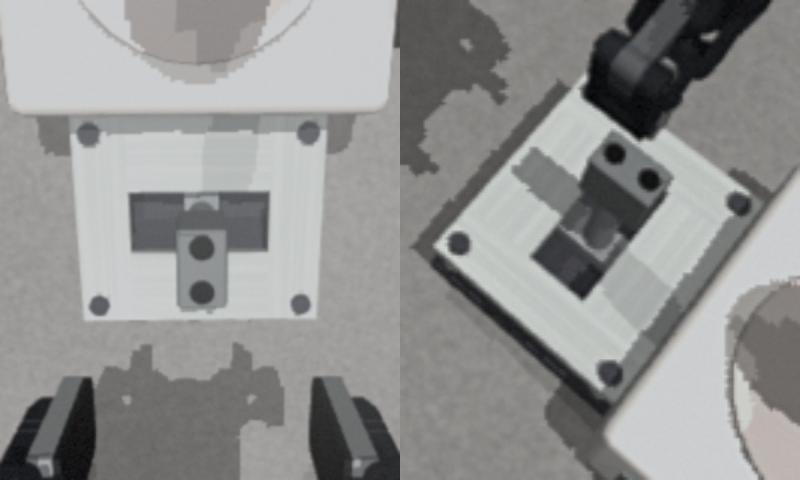

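The post stands upright with its bar square across the slot, within a few mm of centre, and the gripper is clear. The other posts have not moved. Handing in.

```bash
python3 -c "
from h import *
hand_in()"
```

```text
the job is handed in; nothing more can be done
```

I fitted the grey short-bar post into the slotted plate and handed the job in at about 12.5 s on the robot's clock; `hand_in()` reports no verdict. I lowered the bar lengthwise through the slot, turned it a quarter turn under the plate, set it on the floor (7.5 N contact), released it and lifted clear.

**Post position:** the last pictures show it upright, with its bar square across the slot (tool turned 90°). Its underside is at z of about 7–11 mm against the 10 mm expected. It is about 2–4 mm from the slot centre, depending on the camera.

**Other posts:** the long-bar and round-foot posts read within about 6 mm of where they started, which is close to the detector's own error. I did not touch the red look-alikes.

**Robot:** the gripper was clear of everything, with force near 0 N.

**Checks that failed or disagreed:** the first move call was refused with "bad value". The same kind of move worked once every row listed all the fields. The cameras differed by 2–5 mm on positions, which is within the tolerances.

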